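Fit the blue divider in the snack box

ROBOT

A 7-joint arm with a two-finger parallel gripper is mounted at the origin on the work surface. World frame = base frame: x ahead of the robot, y to its left, z up, the work surface at z = 0. Lengths are in m, angles in rad, forces in N, time in s.
With the tool pointing down it reaches from about 0.4 to 0.875 m from the base axis. Payload 6.5 kg.
Tool frame: the origin (TCP) lies on the mounting face of the last link; the fingertips stand 166 mm ahead of it and the grasp point (between the pads) lies 147 mm ahead of it (ctrl.tip_extent is the distance from the TCP to the fingertips, in m); x points along the fingers, z is the direction in which the jaws open and shut, and the axes are right-handed (so a half turn about x gives the same grasp; the last joint's range is limited). The gripper opens to 88 mm and grips with 3 to 60 N. Pads are 18 mm wide; open, the fingers measure 123 mm over their backs; the gripper's body (75 mm by 187 mm) begins 45 mm behind the grasp point.
Start: joints at [1.247, 0.536, -0.004, 1.538, 0.003, 1.067, -0.071], TCP at [0.166, -0.629, 0.405] pointing down, gripper open.
Joint ranges: [-2.7, 2.7], [-0.37, 2.16], [-1.27, 1.26], [0.24, 2.4], [-1.31, 4.45], [0.19, 1.91], [-2.76, 2.76]. Speed limits (rad/s): [2.39, 2.39, 3.14, 3.14, 3.14, 3.14, 3.14].

INTERFACE

Orientations are given as a unit quaternion [x, y, z, w].
In Python, from rig import ctrl gives the robot as it stands.
- The arm moves only by the tool move_arm, never from a script. Its argument "increments" is a list of rows, each an object with "claw": the opening, from -1 (shut) to 1 (fully open); "slide": the shift along the tool's x, y, z in mm, a list of three; "rotation": the turn, a rotation vector about the tool's x, y, z in degrees, a list of three. In form: [{"claw": claw, "slide": [tx, ty, tz], "rotation": [ax, ay, az]}, ...]. A call has exactly 8 rows; each row shifts and turns the commanded pose from where the row before left it, along the tool's axes as they then stand; what a row does not reach is not made up. A row lasts 1/8 s, in which the tool goes at most 62.5 mm and 10.7 degrees, less where a joint would pass 70% of its speed; a pose out of reach is approached as far as the arm can. A call is refused whole if a number of a shift passes 62.5 or a number of a turn 10.7, either way. A call with a gripper value outside its range is refused whole. The fingers move at their own pace and stop on an object; "newtons" is the grip in N (left out, the last holds). Time passes only in rows, so rows that do not move let the fingers close, or fill a call up. It gives the time, the measured TCP pose, the force and the opening at its end, in the units of the state.
- ctrl.read_state(): the state, without advancing time (a new reading comes with each control period).
- ctrl.get_image(name): name is "side" or "top" or "wrist"; returns (picture, depth): 400x640x3 uint8, red, green, blue; 400x640 float32, m along the optical axis (not along the pixel's ray), 0 where there is no reading.
- ctrl.camera_params(name): a dict with "vfov" (degrees; the focal length in pixels is half the picture's height over the tangent of half this angle, whatever the lens; pixels are square), "cx", "cy" (the principal point, pixels), "dist" ([k1, k2, p1, p2, k3] as OpenCV has them; the pictures are not rectified), "rvec" (rotation vector, rad) and "tvec" (3), from world to camera coordinates, as OpenCV has them. Camera axes: x right, y down, z forward; pixel columns grow to the right and rows downward; lengths in m; the calibration is good to about 2 mm. A picture is of the moment at which its call begins: read the wrist's pose just before it. camera_params takes no time and is no camera call; for the wrist camera it gives the pose at the moment of the call.
- ctrl.sign_off(): hands the job in, once; it reports no verdict.
The state is a dict: "time_s": time; "qpos": joint angles; "joint_velocities": joint speeds; "joint_torque": joint torques, N m; "tcp_pos": TCP position; "tcp_rot": TCP orientation; "ft_force": force on the tool from outside, world axes, zero at the start; "ft_torque": the same for the moment, N m; "gripper_width": finger opening in m.
Only numpy, scipy, OpenCV 4.12 (cv2) and the standard library are available. Lean on these libraries where they do the work, as an engineer would, in place of code of your own. Each camera call takes 0.05 s, during which the arm holds its last target. There are 200 camera calls.

TASK

Fit the blue divider panel into the wooden snack box so that it parts the biscuits from the sweets: lift it out of its stand, slide it upright down between the dark guides of the box until it rests on the box floor, and let go. Leave the pink panel in its stand.

Things in the scene. Friction and masses are not known exactly. Their poses are not given: they have to be found in the camera images.
- blue_mid (a point): Centre, half-way up, of the loose blue divider (115 mm tall, 100 g). Board 8 mm thick (own x), 120 wide (own y), 85 tall; on its top edge a light wood handle 14 mm thick (x), 44 wide (y), 30 tall, its centre 42.5 mm above this point. Own z up; faces alike. Starts upright, loose in the 12 mm slot of a fixed wooden stand (64 x 130, 34 mm high), lower edge 8 mm above the table (lift 30 mm to clear).
- pink_mid (a point): Centre of the pink divider, the same in shape and size as the blue one, upright in a stand of its own; to be left alone. The two stands lie to the left and right of the box, and either panel may be on either side.
- guide (a point): Floor centre between the two dark guides of the fixed wooden box (220 along own x, 158 along y, rim 78 mm above table, floor 8; box centre 20 mm to own -x). z up; y runs guide to guide, so the seated panel spans y, faces to x. Channels 15 mm wide (x) up to 44 mm above the floor, flaring to 30 at 68; bottoms 138 mm apart (y), each 20 deep. Low biscuits and sweets lie clear of them.

How it is judged:
By the outcome, as a careful person would: the job done as asked, in the order asked, and still so for the second after the job is handed in, with the robot touching nothing.
It also fails if it takes over 45 s, if anything falls off the work surface, if the arm or the gripper's body presses on something with over 40 N, if the wrist force passes 120 N, or if a joint passes its speed limit or range.

## Working session

There is one attempt and no reset: what is moved stays moved. The work goes in short steps, Python scripts to look and compute and a tool call to move; the robot and the scene stay as the last step left them, time stands still between calls to the robot, and variables do not carry over. Pictures are saved under pics/ and viewed, about 8 in all and at most 12, crops included, and the job is handed in when it is done.

Besides the shell and the picture viewer there is one more tool, called after "Call:" as name(argument=value, ...) on one line, values as JSON. move_arm: Moves the arm, as the interface text tells. Its arguments: {"type":"object","properties":{"increments":{"type":"array"},"newtons":{"type":"number"}},"required":["increments"]}

```bash
ls; mkdir -p pics; cat > h.py <<'E'
import numpy as np, cv2, json
from rig import ctrl
from scipy.spatial.transform import Rotation as R
def cloud(name):
    p=ctrl.camera_params(name); im,d=ctrl.get_image(name)
    h,w=d.shape; f=h/2/np.tan(np.radians(p['vfov'])/2)
    K=np.array([[f,0,p['cx']],[0,f,p['cy']],[0,0,1]])
    u,v=np.meshgrid(np.arange(w),np.arange(h))
    n=cv2.undistortPoints(np.stack([u,v],-1).reshape(-1,1,2).astype(np.float32),K,np.array(p['dist'],float)).reshape(h,w,2)
    c=np.dstack([n*d[...,None],d])
    Rm=cv2.Rodrigues(np.array(p['rvec'],float))[0]
    W=(c-np.array(p['tvec']).ravel())@Rm
    W[d==0]=np.nan
    return im,d,W
def save(im,fn): cv2.imwrite('pics/'+fn,im[...,::-1])
E
python3 - <<'E'
from h import *
s=ctrl.read_state(); print({k:np.round(v,3) for k,v in s.items()})
for n in('top','side'):
    im,d,W=cloud(n); np.savez(n+'.npz',im=im,W=W); save(im,n+'1.png')
E
```

```text
pics
{'time_s': np.float64(0.0), 'qpos': array([ 1.247,  0.537, -0.004,  1.539,  0.003,  1.067, -0.071]), 'joint_velocities': array([-0.   , -0.001,  0.002, -0.001, -0.001, -0.001, -0.002]), 'joint_torque': array([-0.0000e+00, -5.7098e+01,  9.9100e-01, -2.5160e+01, -5.6000e-02,
        1.8000e-02,  0.0000e+00]), 'tcp_pos': array([ 0.166, -0.628,  0.404]), 'tcp_rot': array([ 0.432,  0.561, -0.431,  0.56 ]), 'ft_force': array([-0.362, -0.536,  1.54 ]), 'ft_torque': array([ 0.028,  0.072, -0.03 ]), 'gripper_width': np.float64(0.088)}
```

View pics/top1.png

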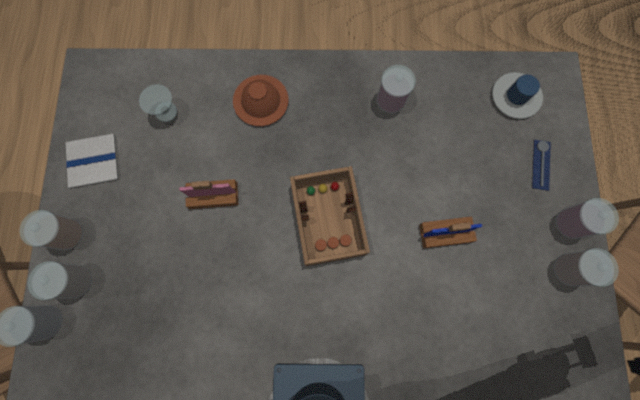

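View pics/side1.png

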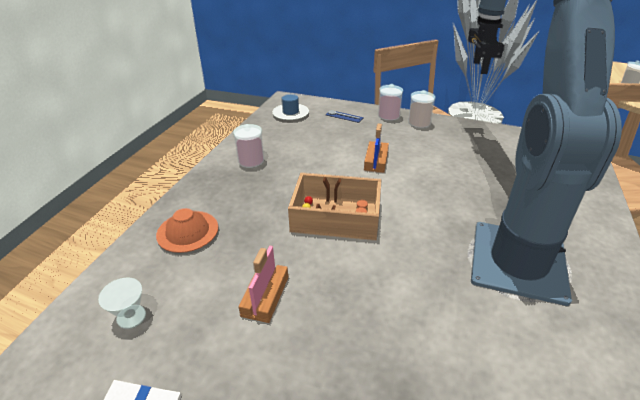

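Top view: blue panel is in the right stand (~450,232), pink in the left (~210,190), box at (330,215), dark guides at (304,207) and (349,201), biscuits nearer the robot, sweets beyond. Side view agrees. Now measuring from the depth clouds.

```bash
python3 - <<'E'
from h import *
for n in('top','side'):
    z=np.load(n+'.npz'); im,W=z['im'],z['W']; hsv=cv2.cvtColor(im,cv2.COLOR_RGB2HSV)
    Z=W[...,2]; print(n)
    inr=(np.abs(W[...,1])<.6)&(W[...,0]>.3)&(W[...,0]<.9)
    bl=(hsv[...,0]>108)&(hsv[...,0]<130)&(hsv[...,1]>170)&inr&(Z>.015)&(W[...,1]<-.1)
    P=W[bl]; print('blue',len(P),np.nanmedian(P,0).round(4),P.min(0).round(3),P.max(0).round(3))
    c=np.nanmedian(P,0)[:2]
    near=(np.hypot(W[...,0]-c[0],W[...,1]-c[1])<.1)
    for lo,hi in((.1,.14),(.045,.09),(.025,.04)):
        m=near&(Z>lo)&(Z<hi); Q=W[m]
        if len(Q)>5:
            (cx,cy),sz,a=cv2.minAreaRect((Q[:,:2]*1000).astype(np.float32)); v=np.linalg.eigh(np.cov(Q[:,:2].T))[1][:,1]
            print((lo,hi),len(Q),Q.mean(0).round(4),'rect',round(cx,1),round(cy,1),np.round(sz,1),round(a,1),'axis',np.degrees(np.arctan2(v[1],v[0])).round(1))
    # box rim
    m=(np.abs(W[...,1])<.16)&(W[...,0]>.35)&(W[...,0]<.75)&(Z>.068)&(Z<.09); Q=W[m]
    r=cv2.minAreaRect((Q[:,:2]*1000).astype(np.float32)); print('rim',len(Q),Q[:,2].mean().round(3),np.round(r[0],1),np.round(r[1],1),round(r[2],1))
    if n=='top':
        print(W[215,330],W[207,304],W[201,349])
        cv2.imwrite('pics/crop1.png',cv2.resize(im[155:275,280:490],None,fx=3.8,fy=3.8,interpolation=cv2.INTER_CUBIC)[...,::-1])
print(ctrl.camera_params('wrist'))
E
```

```text
top
blue 96 [ 0.4247 -0.2947  0.087 ] [ 0.42  -0.381  0.024] [ 0.438 -0.268  0.097]
(0.1, 0.14) 143 [ 0.4303 -0.3238  0.1192] rect 431.4 -326.1 [14.4 44. ] 7.3 axis 97.1
(0.045, 0.09) 96 [ 0.427  -0.3162  0.0671] rect 430.3 -327.1 [  8.  121.9] 6.0 axis 96.3
(0.025, 0.04) 953 [ 0.4286 -0.3233  0.0333] rect 431.6 -327.0 [ 64.3 131.3] 7.1 axis 94.5
rim 1368 0.077 [466.8 -21.9] [220.5 158.1] 10.8
[ 0.47548002 -0.02648845  0.00604566] [0.48578305 0.0397284  0.05698223] [ 0.50407887 -0.07354618  0.04767551]
side
blue 72 [ 0.4224 -0.2675  0.0644] [ 0.419 -0.319  0.016] [ 0.429 -0.258  0.094]
(0.1, 0.14) 65 [ 0.4282 -0.3136  0.1159] rect 429.4 -322.6 [13.6 47. ] 6.6 axis 96.6
(0.045, 0.09) 59 [ 0.4233 -0.2811  0.0693] rect 426.9 -300.5 [ 8.2 85.7] 6.5 axis 94.0
(0.025, 0.04) 333 [ 0.427  -0.3036  0.0322] rect 428.3 -311.1 [ 64.5 107.3] 6.5 axis 95.2
rim 1112 0.074 [465.6 -17.7] [220.9 163.5] 10.6
{'vfov': 63.87928006314404, 'cx': 316.8092392525562, 'cy': 193.73822310677355, 'dist': array([-0.03494616,  0.        ,  0.        ,  0.        ,  0.        ]), 'rvec': array([-2.31692199,  1.78659353,  0.23786667]), 'tvec': array([-0.64921397, -0.03549412,  0.38967429])}
```

View pics/crop1.png

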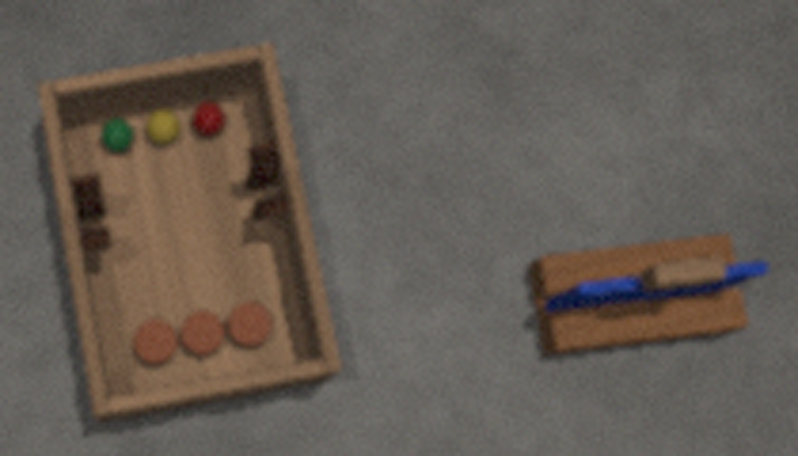

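```bash
cat >> h.py <<'E'
def delta(target,yaw):
    """remaining slide (mm) in present tool axes, turn (deg) to tool-down with jaw axis z at yaw (mod 180)"""
    s=ctrl.read_state(); r=R.from_quat(s['tcp_rot']); best=None
    for k in(0,180):
        a=np.radians(yaw+k); zx=np.array([np.cos(a),np.sin(a),0]); x=np.array([0,0,-1.])
        T=R.from_matrix(np.c_[x,np.cross(zx,x),zx]); rv=np.degrees((r.inv()*T).as_rotvec())
        print('turn',k,rv.round(1))
    print('slide now-axes',(r.inv().apply(np.array(target)-s['tcp_pos'])*1e3).round(1),'world',((np.array(target)-s['tcp_pos'])*1e3).round(1))
    print('axes',r.as_matrix().round(3).tolist(),'t',s['time_s'],'tcp',np.round(s['tcp_pos'],4),'F',np.round(s['ft_force'],1),'w',round(float(s['gripper_width']),4),'q',np.round(s['qpos'],2))
E
python3 -c "
from h import *
delta([.431,-.326,.345],7)"
```

```text
turn 0 [-82.2  -0.1  -0.1]
turn 180 [97.8 -0.1  0.1]
slide now-axes [  59.2  333.7 -224.5] world [265.3 302.2 -58.9]
axes [[-0.001, 0.967, 0.255], [0.001, 0.255, -0.967], [-1.0, -0.0, -0.002]] t 0.1 tcp [ 0.1657 -0.6282  0.4039] F [-0.4 -0.4 -0.8] w 0.0881 q [ 1.25  0.54 -0.    1.54  0.    1.07 -0.07]
```

Call:
move_arm(increments=[{"claw": 1, "slide": [7.4, 41.7, -28], "rotation": [0, 0, 0]}, {"claw": 1, "slide": [7.4, 41.7, -28], "rotation": [0, 0, 0]}, {"claw": 1, "slide": [7.4, 41.7, -28], "rotation": [0, 0, 0]}, {"claw": 1, "slide": [7.4, 41.7, -28], "rotation": [0, 0, 0]}, {"claw": 1, "slide": [7.4, 41.7, -28], "rotation": [0, 0, 0]}, {"claw": 1, "slide": [7.4, 41.7, -28], "rotation": [0, 0, 0]}, {"claw": 1, "slide": [7.4, 41.7, -28], "rotation": [0, 0, 0]}, {"claw": 1, "slide": [7.4, 41.7, -28], "rotation": [0, 0, 0]}])

```text
time_s: 1.1
tcp_pos: [0.4319, -0.3255, 0.3451]
tcp_rot: [0.432, 0.56, -0.432, 0.56]
ft_force: [0.1, -0.3, -0.1]
gripper_width: 0.0882
```

Call:
move_arm(increments=[{"claw": 1, "slide": [0, 0, 0], "rotation": [-10.3, 0, 0]}, {"claw": 1, "slide": [0, 0, 0], "rotation": [-10.3, 0, 0]}, {"claw": 1, "slide": [0, 0, 0], "rotation": [-10.3, 0, 0]}, {"claw": 1, "slide": [0, 0, 0], "rotation": [-10.3, 0, 0]}, {"claw": 1, "slide": [0, 0, 0], "rotation": [-10.3, 0, 0]}, {"claw": 1, "slide": [0, 0, 0], "rotation": [-10.3, 0, 0]}, {"claw": 1, "slide": [0, 0, 0], "rotation": [-10.3, 0, 0]}, {"claw": 1, "slide": [0, 0, 0], "rotation": [-10.3, 0, 0]}])

```text
time_s: 2.1
tcp_pos: [0.4309, -0.3268, 0.3452]
tcp_rot: [-0.046, 0.706, 0.046, 0.705]
ft_force: [0.6, -0.6, -0.1]
gripper_width: 0.088
```

```bash
python3 - <<'E'
from h import *
delta([.431,-.326,.256],7)
im,d,W=cloud('wrist'); save(im,'wrist1.png')
near=np.hypot(W[...,0]-.431,W[...,1]+.326)<.1
for lo,hi in((.1,.135),(.05,.096),(.025,.04)):
    m=near&(W[...,2]>lo)&(W[...,2]<hi); Q=W[m]
    if len(Q)>5:
        r=cv2.minAreaRect((Q[:,:2]*1000).astype(np.float32)); print((lo,hi),len(Q),Q.mean(0).round(4),np.round(r[0],1),np.round(r[1],1),round(r[2],1),np.percentile(Q[:,2],[5,50,95]).round(4))
E
```

```text
turn 0 [ 0.5 -0.  -0. ]
turn 180 [-1.795e+02  0.000e+00 -1.000e-01]
slide now-axes [89.2  0.8  0.2] world [  0.1   0.8 -89.2]
axes [[-0.001, -0.131, 0.991], [0.0, 0.991, 0.131], [-1.0, 0.0, -0.001]] t 2.1 tcp [ 0.4309 -0.3268  0.3452] F [ 0.6 -0.6 -0.1] w 0.088 q [ 0.91  0.47 -0.44  1.86  0.25  0.87  0.48]
(0.1, 0.135) 1397 [ 0.4296 -0.3238  0.1219] [ 430.  -325.9] [13.9 43. ] 7.5 [0.1133 0.1229 0.1242]
(0.05, 0.096) 905 [ 0.4283 -0.3148  0.0931] [ 430.  -326.6] [  7.9 120.1] 7.2 [0.092  0.0933 0.0943]
(0.025, 0.04) 6993 [ 0.4292 -0.321   0.0342] [ 429.9 -327.1] [ 64.3 129.3] 7.3 [0.0329 0.0342 0.0354]
```

View pics/wrist1.png

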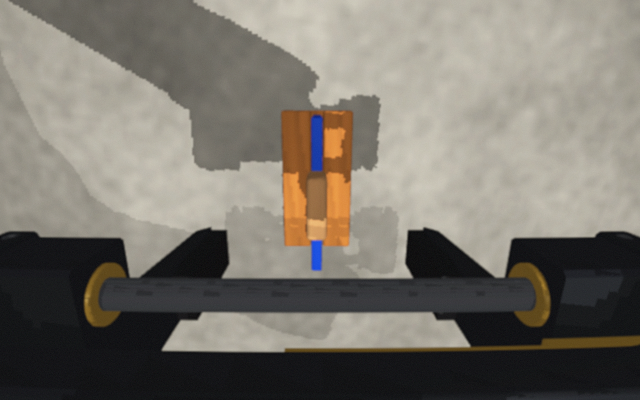

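Wrist view: the jaws straddle the handle (317,200), aligned within 0.3°; the handle measures (430,-326) mm with top at 123, as expected. Descend and grip.

Call:
move_arm(increments=[{"claw": 1, "slide": [20, 0.8, -0.8], "rotation": [0, 0, 0]}, {"claw": 1, "slide": [20, 0, 0], "rotation": [0, 0, 0]}, {"claw": 1, "slide": [20, 0, 0], "rotation": [0, 0, 0]}, {"claw": 1, "slide": [15, 0, 0], "rotation": [0, 0, 0]}, {"claw": 1, "slide": [9, 0, 0], "rotation": [0, 0, 0]}, {"claw": 1, "slide": [4, 0, 0], "rotation": [0, 0, 0]}, {"claw": 1, "slide": [0, 0, 0], "rotation": [0, 0, 0]}, {"claw": 0, "slide": [0, 0, 0], "rotation": [0, 0, 0]}], newtons=25)

```text
time_s: 3.15
tcp_pos: [0.4305, -0.3263, 0.258]
tcp_rot: [-0.044, 0.705, 0.044, 0.706]
ft_force: [0.2, -0.3, -1.1]
gripper_width: 0.0804
```

Call:
move_arm(increments=[{"claw": -1, "slide": [0, 0, 0], "rotation": [0, 0, 0]}, {"claw": -1, "slide": [0, 0, 0], "rotation": [0, 0, 0]}, {"claw": -1, "slide": [0, 0, 0], "rotation": [0, 0, 0]}, {"claw": -1, "slide": [0, 0, 0], "rotation": [0, 0, 0]}, {"claw": -1, "slide": [0, 0, 0], "rotation": [0, 0, 0]}, {"claw": -1, "slide": [0, 0, 0], "rotation": [0, 0, 0]}, {"claw": -1, "slide": [0, 0, 0], "rotation": [0, 0, 0]}, {"claw": -1, "slide": [0, 0, 0], "rotation": [0, 0, 0]}], newtons=25)

```text
time_s: 4.15
tcp_pos: [0.4303, -0.3262, 0.2575]
tcp_rot: [-0.044, 0.706, 0.044, 0.706]
ft_force: [-0.3, -0.5, 0.1]
gripper_width: 0.0138
```

Call:
move_arm(increments=[{"claw": -1, "slide": [-6, 0, 0], "rotation": [0, 0, 0]}, {"claw": -1, "slide": [-10, 0, 0], "rotation": [0, 0, 0]}, {"claw": -1, "slide": [-14, 0, 0], "rotation": [0, 0, 0]}, {"claw": -1, "slide": [-18, 0, 0], "rotation": [0, 0, 0]}, {"claw": -1, "slide": [-20, 0, 0], "rotation": [0, 0, 0]}, {"claw": -1, "slide": [-20, 0, 0], "rotation": [0, 0, 0]}, {"claw": -1, "slide": [-15, 0, 0], "rotation": [0, 0, 0]}, {"claw": -1, "slide": [-7, 0, 0], "rotation": [0, 0, 0]}])

```text
time_s: 5.15
tcp_pos: [0.4304, -0.3263, 0.3689]
tcp_rot: [-0.045, 0.705, 0.044, 0.706]
ft_force: [0.5, -1.1, -0.5]
gripper_width: 0.0141
```

```bash
python3 - <<'E'
from h import *
delta([.4864,-.0182,.3675],10.8)
im,d,W=cloud('wrist'); save(im,'wrist2.png')
# panel vs tcp
s=ctrl.read_state(); r=R.from_quat(s['tcp_rot']); L=(W-s['tcp_pos'])@r.as_matrix()*1e3
m=(L[...,0]>130)&(L[...,0]<270)&(np.abs(L[...,2])<30)&(np.abs(L[...,1])<90); print(m.sum())
hsv=cv2.cvtColor(im,cv2.COLOR_RGB2HSV); b=m&(hsv[...,0]>108)&(hsv[...,0]<130)&(hsv[...,1]>150)
Q=L[b]; print('board tool frame',len(Q),Q.min(0).round(1),Q.max(0).round(1),'slope z/y',np.polyfit(Q[:,1],Q[:,2],1),'slope x/y',np.polyfit(Q[:,1],Q[:,0],1))
im,d,W=cloud('side'); save(im[100:300,230:530].repeat(2,0).repeat(2,1),'side2.png')
E
```

```text
turn 0 [-3.6  0.1  0.1]
turn 180 [ 1.764e+02  1.000e-01 -1.000e-01]
slide now-axes [  1.1 298.7  94. ] world [ 56.  308.1  -1.4]
axes [[0.001, -0.125, 0.992], [-0.001, 0.992, 0.125], [-1.0, -0.001, 0.001]] t 5.15 tcp [ 0.4304 -0.3263  0.3689] F [ 0.5 -1.1 -0.5] w 0.0141 q [ 0.92  0.43 -0.45  1.84  0.23  0.91  0.49]
6921
board tool frame 1673 [162.6 -59.5  -4. ] [217.2  59.7   3. ] slope z/y [-0.00078445 -0.46255379] slope x/y [1.85196082e-02 1.64722568e+02]
```

View pics/side2.png

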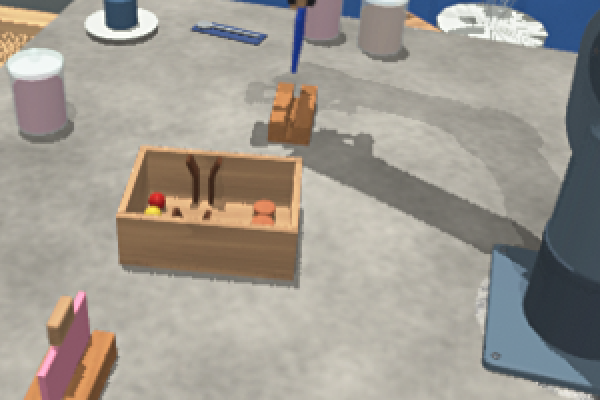

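Side crop: panel hangs upright clear of the stand (297,45); the guide pair is visible in the box (~205,180) between the sweets and biscuits.

Call:
move_arm(increments=[{"claw": -1, "slide": [0, 22, 7], "rotation": [0, 0, 0]}, {"claw": -1, "slide": [0, 46, 14.5], "rotation": [0, 0, 0]}, {"claw": -1, "slide": [0, 52, 16.3], "rotation": [0, 0, 0]}, {"claw": -1, "slide": [0, 52, 16.3], "rotation": [0, 0, 0]}, {"claw": -1, "slide": [0, 52, 16.3], "rotation": [0, 0, 0]}, {"claw": -1, "slide": [0, 47, 14.8], "rotation": [0, 0, 0]}, {"claw": -1, "slide": [0, 28, 8.8], "rotation": [0, 0, 0]}, {"claw": -1, "slide": [0, 0, 0], "rotation": [-3.5, 0, 0]}])

```text
time_s: 6.25
tcp_pos: [0.4862, -0.0148, 0.3671]
tcp_rot: [-0.068, 0.704, 0.069, 0.704]
ft_force: [-0.6, -0.5, -0.7]
gripper_width: 0.0139
```

```bash
python3 - <<'E'
from h import *
delta([.4864,-.0182,.3689],10.8)
for n in('wrist','top','side'):
    im,d,W=cloud(n); Z=W[...,2]
    if n=='wrist': save(im,'wrist3.png')
    m=(np.abs(W[...,1])<.18)&(W[...,0]>.32)&(W[...,0]<.66)&(Z>.07)&(Z<.086); Q=W[m]
    r=cv2.minAreaRect((Q[:,:2]*1000).astype(np.float32)); print('rim',n,len(Q),Q[:,2].mean().round(3),np.round(r[0],1),np.round(r[1],1),round(r[2],1))
    # dark guide pixels in box frame
    a=np.radians(10.8); dx,dy=W[...,0]-.4864,W[...,1]+.0182
    bx=(dx*np.cos(a)+dy*np.sin(a))*1e3; by=(-dx*np.sin(a)+dy*np.cos(a))*1e3; hsv=cv2.cvtColor(im,cv2.COLOR_RGB2HSV)
    sel=(np.abs(bx)<25)&(np.abs(by)<74)&(np.abs(by)>45)&(Z>.012)&(Z<.08)&(hsv[...,2]<110)
    for sgn in(1,-1):
      for t in(1,-1):
        k=sel&(by*sgn>0)&(bx*t>0)
        if k.sum()>5: print(' guide y',sgn,'x',t,k.sum(),'bx',np.percentile(bx[k],[2,50,98]).round(1),'by',np.percentile(np.abs(by[k]),[2,98]).round(1),'z',np.percentile(Z[k],[2,98]).round(3))
E
```

```text
turn 0 [ 0.2 -0.  -0.1]
turn 180 [-1.798e+02  1.000e-01 -0.000e+00]
slide now-axes [-1.8 -3.4 -0.4] world [ 0.2 -3.4  1.8]
axes [[-0.001, -0.192, 0.981], [0.001, 0.981, 0.192], [-1.0, 0.001, -0.0]] t 6.25 tcp [ 0.4862 -0.0148  0.3671] F [-0.6 -0.5 -0.7] w 0.0139 q [ 0.42  0.37 -0.58  1.97  0.26  0.88 -0.11]
rim wrist 7488 0.078 [462.4  -5.7] [220.5 125.4] 10.8
 guide y 1 x 1 376 bx [ 5.6 12.8 20.6] by [51.2 69. ] z [0.038 0.078]
 guide y 1 x -1 476 bx [-24.7 -16.9  -9.4] by [50.3 69. ] z [0.039 0.078]
rim top 621 0.077 [460.8   8.6] [219.9  95.7] 10.9
 guide y 1 x 1 64 bx [ 2.4  8.5 23.5] by [50.2 70.2] z [0.015 0.078]
 guide y 1 x -1 67 bx [-23.6 -16.   -1.5] by [49.8 73.7] z [0.014 0.079]
rim side 989 0.075 [465.2 -18.6] [220.9 163.4] 11.2
 guide y 1 x 1 11 bx [13.7 17.5 20.2] by [54.1 65.7] z [0.067 0.075]
 guide y 1 x -1 13 bx [-23.6 -20.9 -16.9] by [53.  69.6] z [0.072 0.076]
 guide y -1 x 1 53 bx [ 6.5  8.1 24.6] by [45.2 68.6] z [0.012 0.074]
 guide y -1 x -1 76 bx [-23.  -14.   -8.3] by [45.3 66.4] z [0.015 0.075]
```

View pics/wrist3.png

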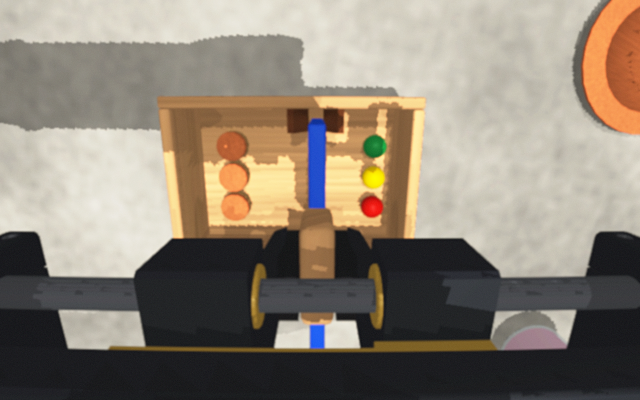

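Wrist view: board (317,165) hangs into line with the channel between the dark guides (298 and 334,121). Channel centre is about 1.7 mm to tool −z of the board; 3.4 mm along −y also needed.

Call:
move_arm(increments=[{"claw": -1, "slide": [0, -3.4, -1.7], "rotation": [0, 0, 0]}, {"claw": -1, "slide": [6, 0, 0], "rotation": [0.2, 0, 0]}, {"claw": -1, "slide": [10, 0, 0], "rotation": [0, 0, 0]}, {"claw": -1, "slide": [10, 0, 0], "rotation": [0, 0, 0]}, {"claw": -1, "slide": [10, 0, 0], "rotation": [0, 0, 0]}, {"claw": -1, "slide": [10, 0, 0], "rotation": [0, 0, 0]}, {"claw": -1, "slide": [8, 0, 0], "rotation": [0, 0, 0]}, {"claw": -1, "slide": [0, 0, 0], "rotation": [0, 0, 0]}])

```text
time_s: 7.4
tcp_pos: [0.4849, -0.0214, 0.3129]
tcp_rot: [-0.065, 0.705, 0.065, 0.704]
ft_force: [-0.4, 0.1, -0.5]
gripper_width: 0.0141
```

```bash
python3 - <<'E'
from h import *
delta([.4864,-.0182,.2575],10.8)
im,d,W=cloud('wrist'); a=cv2.resize(im[60:260,180:460],None,fx=2,fy=2)
s,_,_=cloud('side'); b=cv2.resize(s[150:260,270:400],None,fx=3,fy=3); 
b=cv2.copyMakeBorder(b,0,400-b.shape[0],0,0,cv2.BORDER_CONSTANT) if b.shape[0]<400 else b[:400]
save(cv2.resize(np.hstack([a[:, 80:480],b]),None,fx=1,fy=1),'w4.png')
E
```

```text
turn 0 [-0.3 -0.1 -0. ]
turn 180 [ 1.797e+02 -0.000e+00  1.000e-01]
slide now-axes [55.4  2.8  2.1] world [  1.5   3.2 -55.4]
axes [[-0.001, -0.182, 0.983], [0.0, 0.983, 0.182], [-1.0, 0.0, -0.001]] t 7.4 tcp [ 0.4849 -0.0214  0.3129] F [-0.4  0.1 -0.5] w 0.0141 q [ 0.39  0.45 -0.54  2.02  0.33  0.76 -0.16]
```

View pics/w4.png

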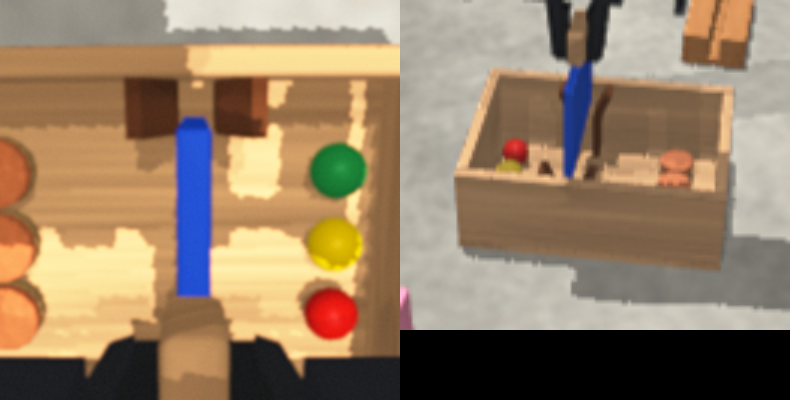

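Crop: board (194,200) is centred between the guides (gap 177–215); the side view shows it entering the box, upright. Small y correction, then lower.

Call:
move_arm(increments=[{"claw": -1, "slide": [0, 2.6, 0.6], "rotation": [-0.3, 0, 0]}, {"claw": -1, "slide": [5, 0, 0], "rotation": [0, 0, 0]}, {"claw": -1, "slide": [9, 0, 0], "rotation": [0, 0, 0]}, {"claw": -1, "slide": [9, 0, 0], "rotation": [0, 0, 0]}, {"claw": -1, "slide": [9, 0, 0], "rotation": [0, 0, 0]}, {"claw": -1, "slide": [9, 0, 0], "rotation": [0, 0, 0]}, {"claw": -1, "slide": [8, 0, 0], "rotation": [0, 0, 0]}, {"claw": -1, "slide": [2, 0, 0], "rotation": [0, 0, 0]}])

```text
time_s: 8.5
tcp_pos: [0.4851, -0.0187, 0.2619]
tcp_rot: [-0.066, 0.704, 0.066, 0.704]
ft_force: [0.7, 0.1, -0.2]
gripper_width: 0.0137
```

```bash
python3 -c "
from h import *
delta([.4864,-.0182,.2575],10.8)"
```

```text
turn 0 [-0.  -0.1 -0. ]
turn 180 [ 1.8e+02 -0.0e+00  1.0e-01]
slide now-axes [4.4 0.3 1.4] world [ 1.3  0.5 -4.4]
axes [[-0.001, -0.187, 0.982], [0.0, 0.982, 0.187], [-1.0, 0.0, -0.001]] t 8.5 tcp [ 0.4851 -0.0187  0.2619] F [ 0.7  0.1 -0.2] w 0.0137 q [ 0.34  0.54 -0.49  2.04  0.41  0.66 -0.23]
```

No contact force, board well in the channel. Lower the last few mm until it touches.

Call:
move_arm(increments=[{"claw": -1, "slide": [1.5, 0, 0], "rotation": [0, 0, 0]}, {"claw": -1, "slide": [1, 0, 0], "rotation": [0, 0, 0]}, {"claw": -1, "slide": [1, 0, 0], "rotation": [0, 0, 0]}, {"claw": -1, "slide": [0.7, 0, 0], "rotation": [0, 0, 0]}, {"claw": -1, "slide": [0, 0, 0], "rotation": [0, 0, 0]}, {"claw": -1, "slide": [0, 0, 0], "rotation": [0, 0, 0]}, {"claw": -1, "slide": [0, 0, 0], "rotation": [0, 0, 0]}, {"claw": -1, "slide": [0, 0, 0], "rotation": [0, 0, 0]}])

```text
time_s: 9.5
tcp_pos: [0.4853, -0.0188, 0.2583]
tcp_rot: [-0.066, 0.704, 0.066, 0.704]
ft_force: [0.3, -0.7, -1.2]
gripper_width: 0.014
```

Call:
move_arm(increments=[{"claw": -1, "slide": [0.6, 0, 0], "rotation": [0, 0, 0]}, {"claw": -1, "slide": [0.6, 0, 0], "rotation": [0, 0, 0]}, {"claw": -1, "slide": [0, 0, 0], "rotation": [0, 0, 0]}, {"claw": -1, "slide": [0, 0, 0], "rotation": [0, 0, 0]}, {"claw": -1, "slide": [0, 0, 0], "rotation": [0, 0, 0]}, {"claw": -1, "slide": [0, 0, 0], "rotation": [0, 0, 0]}, {"claw": -1, "slide": [0, 0, 0], "rotation": [0, 0, 0]}, {"claw": -1, "slide": [0, 0, 0], "rotation": [0, 0, 0]}])

```text
time_s: 10.5
tcp_pos: [0.4855, -0.0187, 0.2575]
tcp_rot: [-0.066, 0.704, 0.066, 0.704]
ft_force: [-1.1, -0.7, 5.3]
gripper_width: 0.0137
```

Contact (5 N up) exactly at the expected height. Release, then rise.

Call:
move_arm(increments=[{"claw": -0.5, "slide": [0, 0, 0], "rotation": [0, 0, 0]}, {"claw": 0, "slide": [0, 0, 0], "rotation": [0, 0, 0]}, {"claw": 0.3, "slide": [0, 0, 0], "rotation": [0, 0, 0]}, {"claw": 0.3, "slide": [0, 0, 0], "rotation": [0, 0, 0]}, {"claw": 0.3, "slide": [0, 0, 0], "rotation": [0, 0, 0]}, {"claw": 0.3, "slide": [0, 0, 0], "rotation": [0, 0, 0]}, {"claw": 0.3, "slide": [0, 0, 0], "rotation": [0, 0, 0]}, {"claw": 0.3, "slide": [0, 0, 0], "rotation": [0, 0, 0]}])

```text
time_s: 11.5
tcp_pos: [0.4853, -0.0188, 0.2571]
tcp_rot: [-0.066, 0.704, 0.066, 0.704]
ft_force: [0.2, 0.3, 1.3]
gripper_width: 0.0572
```

Call:
move_arm(increments=[{"claw": 0.3, "slide": [-8, 0, 0], "rotation": [0, 0, 0]}, {"claw": 0.3, "slide": [-12, 0, 0], "rotation": [0, 0, 0]}, {"claw": 0.3, "slide": [-20, 0, 0], "rotation": [0, 0, 0]}, {"claw": 0.3, "slide": [-20, 0, 0], "rotation": [0, 0, 0]}, {"claw": 0.3, "slide": [-20, 0, 0], "rotation": [0, 0, 0]}, {"claw": 0.3, "slide": [-20, 0, 0], "rotation": [0, 0, 0]}, {"claw": 0.3, "slide": [-10, 0, 0], "rotation": [0, 0, 0]}, {"claw": 0.3, "slide": [0, 0, 0], "rotation": [0, 0, 0]}])

```text
time_s: 12.5
tcp_pos: [0.4854, -0.0188, 0.3678]
tcp_rot: [-0.066, 0.703, 0.066, 0.705]
ft_force: [-0.0, 0.4, -1.3]
gripper_width: 0.0571
```

```bash
python3 - <<'E'
from h import *
delta([.4864,-.0182,.2575],10.8)
im,d,W=cloud('wrist')
near=np.hypot(W[...,0]-.486,W[...,1]+.018)<.07
for lo,hi in((.11,.135),(.086,.098)):
    Q=W[near&(W[...,2]>lo)&(W[...,2]<hi)]
    r=cv2.minAreaRect((Q[:,:2]*1000).astype(np.float32)); print((lo,hi),len(Q),np.round(r[0],1),np.round(r[1],1),round(r[2],1),np.percentile(Q[:,2],[5,50,95]).round(4))
s,_,_=cloud('side'); b=cv2.resize(s[150:330,230:400],None,fx=2.2,fy=2.2)
a=cv2.resize(im[20:380,130:510],(418,396)); save(np.hstack([a,b[:396]]),'final.png')
E
```

```text
turn 0 [-0.   0.1  0. ]
turn 180 [ 1.8e+02  1.0e-01 -1.0e-01]
slide now-axes [110.3   0.4   0.9] world [   1.     0.6 -110.3]
axes [[0.001, -0.187, 0.982], [-0.0, 0.982, 0.187], [-1.0, -0.001, 0.001]] t 12.5 tcp [ 0.4854 -0.0188  0.3678] F [-0.   0.4 -1.3] w 0.0571 q [ 0.43  0.37 -0.59  1.97  0.26  0.88 -0.11]
(0.11, 0.135) 1110 [484.9 -18.8] [13.6 43.6] 10.6 [0.1199 0.123  0.1242]
(0.086, 0.098) 759 [485.6 -18.8] [ 12.7 119.7] 12.7 [0.092  0.0932 0.0944]
```

View pics/final.png

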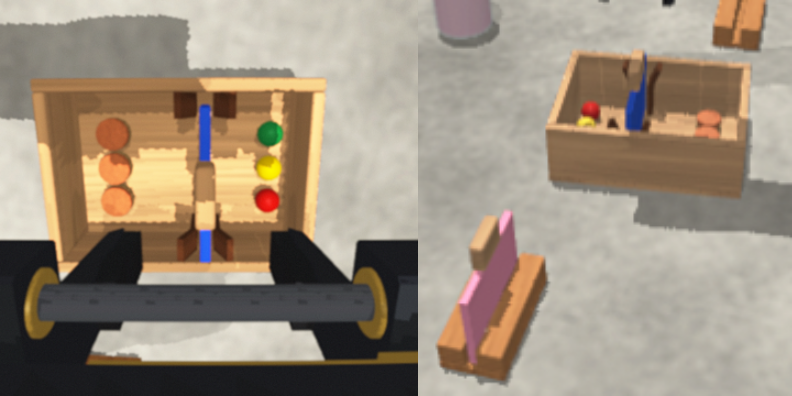

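The panel stands upright between both pairs of guides (wrist 205,185). Biscuits and sweets are parted, the handle top is at 123 mm (bottom on the floor), and pink is still in its stand. The gripper is clear.

```bash
python3 -c "
from rig import ctrl
print(ctrl.sign_off())"
```

```text
the job is handed in; nothing more can be done
None
```

I lifted the blue divider out of the right-hand stand, lowered it between the dark guides until it rested on the box floor, let go, and handed the job in at about 12.6 s.

- **Seating:** the panel touched the floor with about 5 N, at exactly the height expected. After release, the handle top measured 123 mm and the board top 93 mm, which are the seated heights. The handle's yaw was 10.6°, against 10.8° for the box.
- **Surroundings:** the last wrist and side pictures show it upright in both channels, between the biscuits and the sweets. The pink panel is still in its stand. The gripper is about 110 mm above where it let go, touching nothing.
- **Disagreements:** the wrist and top cameras differed by about 1.5 mm in x, within the calibration, and I placed the panel by the wrist view. In the last wrist measurement the board-top outline came out 12.7 mm wide at 12.7° instead of 8 mm. I put this down to dark guide or handle-edge points in that height band and did not check further.

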